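# Dock the toothpick caddy behind its drop catch

### The arm

A 6-joint arm with a two-finger parallel gripper is mounted at the origin on a cart in front of the work surface, level with it; the furniture and walls round the work are solid. World frame = base frame: x ahead of the robot, y to its left, z up, the work surface at z = 0. Lengths are in m, angles in rad, forces in N, time in s.
With the tool pointing down it reaches from about 0.275 to 1 m from the base axis. Payload 8.4 kg.
Tool frame: the origin (TCP) lies on the centre line of the jaws, within the pads' length; the fingertips stand 17 mm ahead of it and the grasp point (between the pads) lies 2 mm behind it (bot.tcp_to_tips is the y of the fingertips in the tool frame, in m); y points along the fingers, z is the direction in which the jaws open and shut, and the axes are right-handed (so a half turn about y gives the same grasp; the last joint's range is limited). The gripper opens to 85 mm and grips with 20 to 120 N. Pads are 22 mm wide; open, the fingers measure 114 mm over their backs; the gripper's body (76 mm by 85 mm) begins 54 mm behind the grasp point. The pads swing forward as they close: fully open they stand 13 mm farther back than shut.
Start: joints at [-1.279, 0.353, 1.633, -0, 1.155, -0.002], TCP at [0.181, -0.598, 0.248] pointing down, gripper open.
Joint ranges: [-2.63, 2.63], [-0.92, 2.1], [0.06, 2.66], [-1.3, 4.44], [0, 2.69], [-3.02, 3.02]. Speed limits (rad/s): [2.22, 2.22, 2.79, 3.14, 3.14, 3.14].

### API

Orientations are given as a unit quaternion [x, y, z, w].
In Python, from workcell import bot, hand, kinematics, get_obs, vision, hand_in gives the robot as it stands. The module is installed in compiled form; this text tells all that it offers. Calls block until the motion is done:
- bot.reach(position, orientation): joint-space move of the TCP to a pose.
- bot.servo_line(position, ori=None, velocity=0.15): straight line of the TCP; ori=None keeps the orientation; velocity is the mean speed in m/s.
- bot.goto_joints(angles): joint-space move.
- hand.move_gripper(opening, strength=None): finger opening in m; strength is the grip in N (None keeps the last); returns when the fingers have stopped.
- bot.dwell(seconds).
- kinematics.solve_ik(position, orientation): joint angles nearest the present ones, or None.
- get_obs(): the state.
- vision.read_camera(name): name is "scene" or "top" or "wrist"; returns a dict with "frame" (480x640x3 uint8, red, green, blue), "intrinsics" (3x3 intrinsics, pixels), "view" (4x4, takes a point from world to camera coordinates). Camera axes: x right, y down, z forward; pixel columns grow to the right and rows downward; lengths in m; the calibration is good to about 2 mm. A picture is of the moment at which its call begins. There is no depth.
A pose or a line that the arm cannot do raises bot.IKError and nothing moves.
- hand_in(): hands the job in, once; it reports no verdict.
The state is a dict: "time_s": time; "joint_pos": joint angles; "joint_vel": joint speeds; "joint_efforts": joint torques, N m; "position": TCP position; "orientation": TCP orientation; "wrist_force": force on the tool from outside, world axes, zero at the start; "ft_torque": the same for the moment, N m; "gripper_width": finger opening in m.
Only numpy, scipy, OpenCV 4.12 (cv2) and the standard library are available. Lean on these libraries where they do the work, as an engineer would, in place of code of your own. Each camera call takes 0.05 s, during which the arm holds its last target. There are 200 camera calls.

### The job

Slide the toothpick caddy along the table into its steel docking rail, toothpick boxes first, so that its own rim lifts the hinged catch and the catch drops behind its rear wall. Then pull the caddy back against the lowered catch for half a second, with about 13 N more than it takes to slide it, to prove that the catch holds, and leave the caddy docked. Never load the catch with more than 18 N or the whole rail with more than 25 N, keep the gripper off both, keep the caddy upright, and leave the cups and the spice jar where they are.

Things in the scene. Friction and masses are not known exactly. Their poses are not given: they have to be found in the camera images.
- caddy: Loose wooden tray, 150 long (x) x 120 wide (y), walls 28 high and 6 thick, about 0.45 kg. In its front half two toothpick boxes are fixed (top 70 above its underside). In its rear half stands an upright handle: 14 thick in y, 36 long in x, centred at x = -45, y = 0, top 100 above the underside. Origin: centre of the underside; +x points to the leading end (the boxes), z up.
- caddy_handle (a point): Point on the caddy's handle, 45 behind the caddy's centre, 85 above its underside (15 below the handle's top), where it can be pinched from above across its 14 mm thickness.
- caddy_front (a point): Middle of the top of the caddy's leading wall, 75 ahead of the caddy's centre and 28 above its underside. The boxes stand 27 to 57 ahead of the caddy's centre.
- dock: Fixed dark steel rail on the table: a straight lane without a floor; the caddy slides on the table itself (drag in a gripper: some 3 to 8 N). Origin: on the table, lane's centre line, near its entry; +x points into the lane, +y to the catch's side. Side rails 36 high, inner faces y = +-62 (2 mm play each side of the caddy), from x = -4 to 237. Highest part: the catch's post beside the lane, 60.
- dock_mouth (a point): Centre of the rail's flared mouth, on the table at dock x = -43, where the flared guides (30 high) stand 79 either side of the centre line; they narrow to the lane's width at dock x = -4. Axes as the dock's.
- dock_stop (a point): Midway between the two hard bumpers that stop the caddy's leading wall, at dock x = 231, 16 above the table: the caddy's centre is then at dock x = 156. Lips 34 to 38 above the table hang 8 mm inward over the lane, from dock x = 30 on the -y side and 100 on the +y side up to the end, so that the caddy can come in only by sliding. Axes as the dock's.
- bracket: Slotted steel bracket outside the rail's +y side; origin and axes are the dock's. In its slot the catch's post is clamped at an offset c along dock x, anywhere from 0 to 20 mm, differing each time and not measured: find by feel where the catch holds. The catch drops when the caddy's centre passes about dock x = 132 + c; pulled back, the rear wall bears on it with the centre at about 125 + c.
- catch (a joint): Angle (rad) of the steel gravity catch: 0 = down on its stop, about 0.44 = riding on the caddy's +y side rim; positive = lifted. A bar 10 wide (dock y = 51.5 to 61.5) hung on a level pin across the lane at dock x = c, z = 48; at rest it slopes down into the lane, tip (radius 5) at dock x = c + 45, z = 10. No spring, about 0.1 kg. The caddy's leading edge lifts it.
- clay_cup_2: Small brown clay cup with handle, 68 x 100 x 78, standing beyond the work; origin under its centre. A bystander.
- clay_cup_3: Small brown clay cup with handle, 68 x 100 x 78, standing beyond the work; origin under its centre. A bystander.
- spice_jar_3: Slim spice jar with dark cap, 41 x 41 x 105, standing beyond the work; origin under its centre. A bystander.

How it is judged:
On the way, in this order (a step that is already met when the one before it is completed fails the run):
1. the caddy, flat on the table in the lane, holds the catch up with its rim (value of joint catch above 0.3 rad and contact force between caddy and bracket above 0.1 N and height (world z) of caddy below 0.008 m and angle between caddy's own z axis and vertical below 0.12 rad and x of caddy in the frame of dock below 0.13 m), for 0.2 s.
2. the catch has dropped behind the caddy's rear wall (value of joint catch below 0.1 rad and x of caddy in the frame of dock above 0.118 m), for 0.1 s.
3. the caddy is pulled back against the lowered catch with more than 8 N for 0.3 s (all of step 2 and contact force between caddy and bracket above 8 N), for 0.3 s.
At the end, for the whole second after the job is handed in: The caddy stands flat on the table in the rail, at rest, boxes innermost, between the bumpers and the catch (its centre 118 to 162 mm along the dock's x), and the catch is down behind its rear wall (less than 0.1 rad) (all of step 2 and x of caddy in the frame of dock below 0.162 m and height (world z) of caddy below 0.004 m and angle between caddy's own z axis and vertical below 0.05 rad and linear speed of caddy below 0.02 m/s); the robot touches nothing.
It fails at once if the catch loaded by the caddy with more than 18 N, or rail and catch together with more than 25 N (contact force between caddy and dock above 25 N or contact force between caddy and bracket above 18 N).
It fails at once if the gripper or arm touches the rail or the catch (contact force between any of the arm, the fingers and dock above 1 N).
It fails at once if the caddy tipped by more than 20 degrees (angle between caddy's own z axis and vertical above 0.35 rad).
It fails at once if a cup or the spice jar moved by more than 30 mm (distance of any of clay_cup_2, clay_cup_3, spice_jar_3 from where it was at the start of the episode above 0.03 m).
It also fails if it takes over 72 s, if anything falls off the work surface, if the arm or the gripper's body presses on something with over 40 N, if the wrist force passes 120 N, or if a joint passes its speed limit or range.

## Working session

There is one attempt and no reset: what is moved stays moved. The work goes in short steps, each a Python script; the robot and the scene stay as the last script left them, time stands still between calls to the robot, and variables do not carry over. Pictures are saved under pics/ and viewed, on a budget of 10 in all, crops included, one or two more only if the job needs it, and the job is handed in when it is done.

```bash
mkdir -p pics; python3 - <<'E'
from workcell import bot,hand,kinematics,get_obs,vision
import cv2,numpy as np
for n in ["scene","top"]:
    c=vision.read_camera(n); cv2.imwrite(f"pics/{n}0.png",c["frame"][:,:,::-1])
    print(n,c["intrinsics"].tolist(),np.round(c["view"],4).tolist())
o=get_obs();print({k:np.round(v,3) for k,v in o.items()})
E
```

```text
scene [[558.9822180667888, 0.0, 319.4495749011907], [0.0, 558.9822180667888, 237.5880729911673], [0.0, 0.0, 1.0]] [[-0.8652, -0.5012, 0.0164, 0.5083], [-0.3498, 0.5797, -0.7359, 0.3258], [0.3594, -0.6425, -0.6768, 1.0291], [0.0, 0.0, 0.0, 1.0]]
top [[505.4217658090328, 0.0, 311.2840414345624], [0.0, 505.4217658090328, 244.28397768058372], [0.0, 0.0, 1.0]] [[-0.0133, -0.9999, 0.0024, -0.0312], [-0.9958, 0.013, -0.0908, 0.5954], [0.0908, -0.0036, -0.9959, 1.1775], [0.0, 0.0, 0.0, 1.0]]
{'time_s': np.float64(0.1), 'joint_pos': array([-1.279,  0.354,  1.634,  0.   ,  1.155, -0.002]), 'joint_vel': array([-0.   ,  0.   ,  0.   ,  0.   , -0.001,  0.   ]), 'joint_efforts': array([-0.0000e+00, -6.0636e+01, -3.4282e+01,  0.0000e+00,  4.0000e-03,
       -0.0000e+00]), 'position': array([ 0.181, -0.598,  0.248]), 'orientation': array([-0.104,  0.7  , -0.699,  0.103]), 'wrist_force': array([ 0.063,  0.239, -0.219]), 'ft_torque': array([0.   , 0.035, 0.028]), 'gripper_width': np.float64(0.085)}
```

View pics/scene0.png

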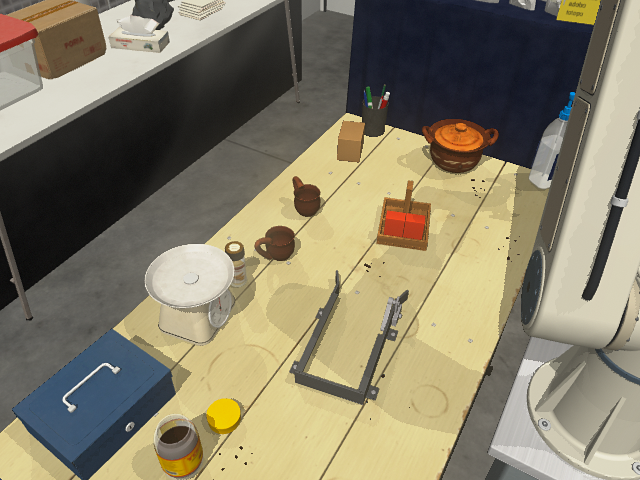

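View pics/top0.png

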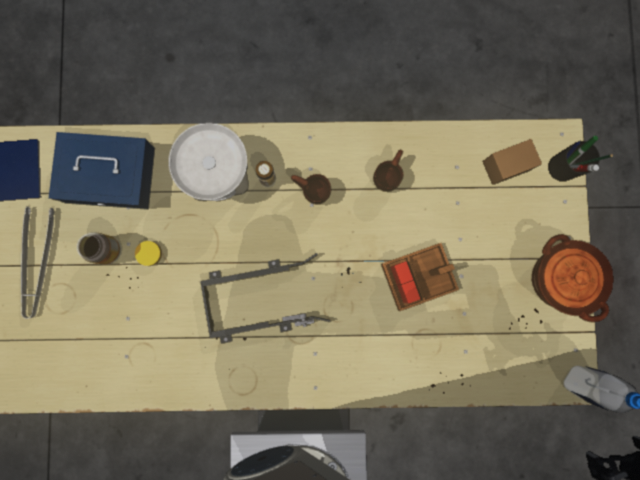

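Top view: the rail runs from its closed end at about (207,308) to its mouth at (325,290), with the catch on the lower side at (300,320). The caddy is at (420,275), boxes on the left (towards the mouth). I'll enlarge the rail and caddy for pixel picks.

```bash
python3 - <<'E'
import cv2,numpy as np
t=cv2.imread("pics/top0.png"); s=cv2.imread("pics/scene0.png")
a=cv2.resize(t[235:350,195:475],(784,322),interpolation=cv2.INTER_CUBIC)
b=cv2.resize(s[170:410,285:445],None,fx=1.15,fy=1.15)
cv2.imwrite("pics/topcrop.png",a)
# red, dark masks
for n,im in(("top",t),("scene",s)):
    r=((im[:,:,2]>170)&(im[:,:,1]<80)&(im[:,:,0]<70)).astype(np.uint8)
    nn,l,st,ce=cv2.connectedComponentsWithStats(r); 
    print(n,[(st[i].tolist(),ce[i].round(1).tolist()) for i in range(1,nn) if st[i][4]>60])
m=((t.max(2)<105)&((t.max(2).astype(int)-t.min(2))<30)).astype(np.uint8)
m[:235]=0;m[350:]=0;m[:,:195]=0;m[:,350:]=0
for x in range(215,330,10): 
    ys=np.nonzero(m[:,x])[0]; print(x,ys.tolist())
for y in range(275,345,8): print("row",y,np.nonzero(m[y,:230])[0].tolist())
E
```

```text
top [([395, 262, 17, 21, 216], [403.1, 272.3]), ([402, 282, 13, 20, 106], [407.9, 288.3])]
scene [([384, 211, 41, 28, 906], [404.1, 224.5])]
215 [272, 276, 277, 278, 279, 280, 281, 282, 283, 331, 332, 333, 334, 335, 336, 337]
225 [277, 278, 279, 280, 281, 329, 330, 331, 332, 333, 334, 335, 336, 337, 341, 342]
235 [275, 276, 277, 278, 279, 327, 328, 329, 330, 331, 332]
245 [273, 274, 275, 276, 277, 278, 326, 327, 328, 329, 330, 337, 338, 339]
255 [271, 272, 273, 274, 275, 276, 324, 325, 326, 327, 328, 329]
265 [269, 270, 271, 272, 273, 274, 322, 323, 324, 325, 326, 327]
275 [260, 261, 262, 263, 264, 265, 266, 267, 268, 269, 270, 271, 272, 322, 323, 324, 325]
285 [265, 266, 267, 268, 269, 270, 321, 322, 323, 324, 325, 326, 330]
295 [262, 263, 264, 265, 266, 319, 320, 321, 322]
305 [261, 262, 314, 315, 316, 317, 318, 319, 320, 323, 324]
315 [254, 255, 256, 316, 317, 318, 319]
325 [318, 319, 320]
row 275 [210, 211, 212, 216, 217, 218, 219, 220]
row 283 [201, 202, 203, 204, 205, 206, 207, 208, 209, 210, 211, 212, 213, 214, 215, 216, 217]
row 291 [203, 204, 205, 206, 207, 208]
row 299 [204, 205, 206, 207, 208]
row 307 [205, 206, 207, 208, 209]
row 315 [207, 208, 209, 210, 211]
row 323 [208, 209, 210, 211, 212, 213]
row 331 [209, 210, 211, 212, 213, 214, 215, 216, 217, 218, 219, 220, 221, 222, 223, 224, 225, 226, 227, 228, 229]
row 339 [221, 222, 223, 227, 228, 229]
```

View pics/topcrop.png

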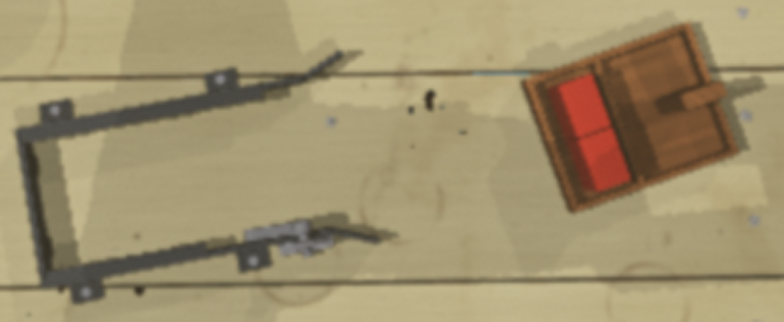

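The crop shows the caddy's rim corners at crop (525,83), (690,24), (740,150) and (573,211), and the handle top at about (703,95). The catch's post is on the lower rail at about (280,240). Next I'll cast rays, using two views for the heights.

```bash
cat > h.py <<'E'
import numpy as np,cv2
from workcell import bot,hand,kinematics,get_obs,vision
def ray(c,uv):
    V=np.asarray(c["view"]);K=np.asarray(c["intrinsics"]);R=V[:3,:3]
    d=R.T@np.linalg.solve(K,[uv[0],uv[1],1.]);return -R.T@V[:3,3],d/np.linalg.norm(d)
def onz(c,uv,z):
    o,d=ray(c,uv);return o+d*(z-o[2])/d[2]
def tri(c1,p1,c2,p2):
    A=0;b=0
    for c,p in((c1,p1),(c2,p2)):
        o,d=ray(c,p);P=np.eye(3)-np.outer(d,d);A=A+P;b=b+P@o
    x=np.linalg.solve(A,b);return x
def proj(c,X):
    V=np.asarray(c["view"]);q=np.asarray(c["intrinsics"])@(V[:3,:3]@X+V[:3,3]);return q[:2]/q[2]
def quat(yaw):  # tool down, jaws (tool z) along horizontal direction yaw
    from scipy.spatial.transform import Rotation as Ro
    z=np.array([np.cos(yaw),np.sin(yaw),0]);y=np.array([0,0,-1.]);x=np.cross(y,z)
    return Ro.from_matrix(np.c_[x,y,z]).as_quat()
def save(c,n): cv2.imwrite(f"pics/{n}.png",np.ascontiguousarray(c["frame"][:,:,::-1]))
E
python3 - <<'E'
from h import *
t=vision.read_camera("top");s=vision.read_camera("scene")
cr=lambda x,y:(195+x/2.8-.3,235+y/2.8-.3)
cs=[onz(t,cr(*p),.028) for p in[(525,83),(690,24),(740,150),(573,211)]]
print("corners",np.round(cs,4)); ctr=np.mean(cs,0)
print("sides",[round(np.linalg.norm(cs[i]-cs[i-1]),4) for i in range(4)])
d=(cs[0]-cs[1]+cs[3]-cs[2]);print("ctr",ctr.round(4),"yaw",np.arctan2(d[1],d[0]))
print("handle top z.1",onz(t,cr(703,95),.1))
print("handle tri",tri(t,cr(703,95),s,(409.5,182)))
P=lambda u,v:onz(t,(u,v),.036)
a,b=P(225,279),P(285,267.5); c_,e=P(235,329.5),P(275,323.5);f,g=P(205.5,291),P(210.5,323)
for x in(b-a,e-c_):print("rail yaw",np.arctan2(-x[1],-x[0])+np.pi)
print(np.round([a,b,c_,e,f,g],4))
n=np.array([-(b-a)[1],(b-a)[0]])/np.linalg.norm((b-a)[:2]);print("width",n@(c_-a)[:2])
# end corner heights by two views: rail end corners, top outer
print("corner tri far",tri(t,(201.3,282.5),s,(292,367)),"near",tri(t,(211,336),s,(364,398)))
E
```

```text
corners [[ 0.5449 -0.2068  0.028 ]
 [ 0.5933 -0.3486  0.028 ]
 [ 0.4859 -0.3869  0.028 ]
 [ 0.4367 -0.2444  0.028 ]]
sides [np.float64(0.1145), np.float64(0.1498), np.float64(0.114), np.float64(0.1508)]
ctr [ 0.5152 -0.2967  0.028 ] yaw 1.901428273643993
handle top z.1 [ 0.52988147 -0.33802703  0.1       ]
handle tri [ 0.52991571 -0.33497917  0.11066628]
rail yaw 4.888748779401979
rail yaw 4.846528153429423
[[0.5149 0.1648 0.036 ]
 [0.5401 0.0236 0.036 ]
 [0.3972 0.1412 0.036 ]
 [0.4098 0.048  0.036 ]
 [0.4874 0.2104 0.036 ]
 [0.413  0.1984 0.036 ]]
width -0.12000075020063374
corner tri far [0.51261213 0.22115236 0.04452767] near [0.38003172 0.19948416 0.02030763]
```

```bash
python3 - <<'E'
from h import *
for i,(p,yw) in enumerate([((.47,.06,.36),.17),((.529,-.335,.25),.33)]):
    js=[(kinematics.solve_ik(p,quat(y)),y) for y in(yw,yw+np.pi)]
    print([(None if j is None else np.round(j,2),y) for j,y in js])
    y=min((j for j in js if j[0] is not None),key=lambda j:abs(j[0][5]))[1]
    bot.reach(p,quat(y)); bot.dwell(.3)
    c=vision.read_camera("wrist");save(c,f"w{i}");np.savez(f"w{i}.npz",view=c["view"],intrinsics=c["intrinsics"])
    print(get_obs()["time_s"],np.round(get_obs()["joint_pos"],2),get_obs()["wrist_force"])
E
```

```text
[(array([ 0.12,  0.01,  1.8 , -0.  ,  1.33, -0.05]), 0.17), (None, 3.311592653589793)]
3.125 [ 0.12  0.01  1.8  -0.    1.33 -0.05] [-0.74964403 -0.37216423  0.99864993]
[(array([-0.57,  0.35,  1.63, -0.  ,  1.16, -0.9 ]), 0.33), (array([-0.57,  0.35,  1.63, -0.  ,  1.16,  2.24]), 3.471592653589793)]
5.0083 [-0.57  0.35  1.63  0.    1.16 -0.9 ] [ 0.40913148 -0.29757375 -1.32600675]
```

View pics/w0.png

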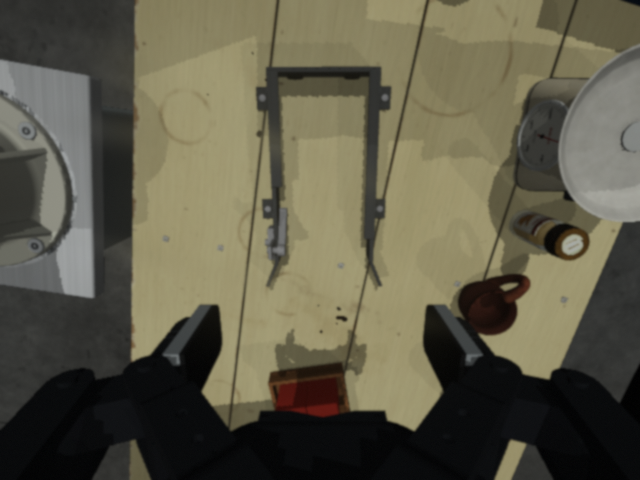

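View pics/w1.png

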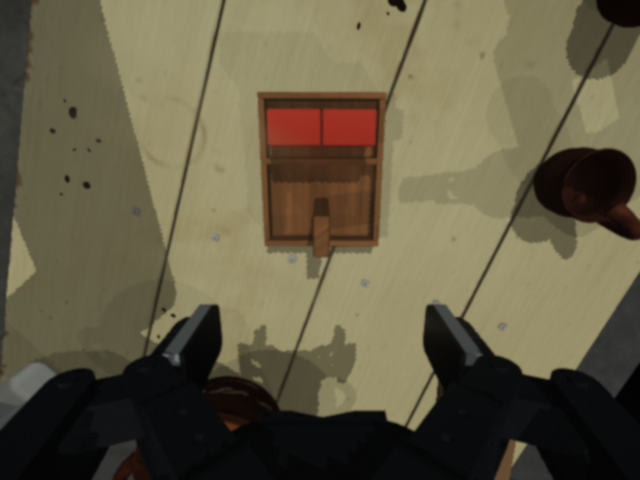

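w0 shows the lane running straight up: left rail inner edge at about x=282, right at about 367, end bar at y≈73, flares at (272,285) and (378,285). w1 shows the caddy rim corners at (258,93), (385,93), (379,246) and (266,246), with the handle's top end face at about (321,243). I'll measure both precisely.

```bash
python3 - <<'E'
from h import *
w0=np.load("w0.npz");w1=np.load("w1.npz")
i0=cv2.imread("pics/w0.png");i1=cv2.imread("pics/w1.png")
t=vision.read_camera("top");s=vision.read_camera("scene")
print(np.round(w1["view"],3).tolist())
cs=[onz(w1,p,.028) for p in[(258,92.5),(385,92.5),(379,246),(266,246)]]
print("sides",[round(np.linalg.norm(cs[i]-cs[i-1]),4) for i in range(4)])
d=cs[0]+cs[1]-cs[2]-cs[3];cy=np.arctan2(d[1],d[0]);ctr=np.mean(cs,0)
print("ctr",ctr,"yaw",cy,"handle exp",ctr[:2]-.045*np.array([np.cos(cy),np.sin(cy)]))
cr=lambda x,y:(195+x/2.8-.3,235+y/2.8-.3)
# corner height two views
for a,b in (((525,83),(385,92.5)),((690,24),(379,246)),((740,150),(266,246)),((573,211),(258,92.5))):print("corner",tri(t,cr(*a),w1,b).round(4))
print("expected handle px w1",[proj(w1,np.r_[ctr[:2]+k*np.array([np.cos(cy),np.sin(cy)]),.1]).round(1) for k in(-.063,-.027)])
g=i1.astype(int)
for y in (205,225,240,250):
    print(y,[int(v) for v in g[y,300:342,2]])
m=(i0.max(2)<100)&((i0.max(2).astype(int)-i0.min(2))<20)
for y in range(80,275,15):
    xs=np.nonzero(m[y,250:400])[0]+250
    gr=np.split(xs,np.nonzero(np.diff(xs)>1)[0]+1); print(y,[(q[0],q[-1]) for q in gr if len(q)>2])
for x in(300,325,350): print(x,(np.nonzero(m[55:100,x])[0]+55).tolist())
E
```

```text
[[0.946, 0.325, 0.0, -0.392], [0.311, -0.905, 0.291, -0.506], [0.095, -0.275, -0.957, 0.239], [0.0, 0.0, 0.0, 1.0]]
sides [np.float64(0.1492), np.float64(0.1179), np.float64(0.1492), np.float64(0.1191)]
ctr [ 0.51637655 -0.29650248  0.028     ] yaw 1.9082275040477823 handle exp [ 0.53127444 -0.33896485]
corner [ 0.546  -0.2069  0.0293]
corner [ 0.591  -0.342   0.0522]
corner [ 0.4855 -0.3849  0.0334]
corner [ 0.4362 -0.2449  0.0268]
expected handle px w1 [array([322.5, 258.1]), array([322.2, 216.4])]
205 [103, 102, 102, 102, 103, 103, 103, 100, 97, 94, 90, 88, 84, 75, 63, 57, 56, 57, 57, 55, 55, 54, 53, 52, 53, 54, 53, 56, 68, 79, 88, 91, 91, 92, 91, 91, 91, 90, 89, 89, 89, 90]
225 [102, 103, 101, 102, 103, 102, 101, 100, 97, 92, 84, 72, 65, 73, 88, 100, 104, 104, 103, 104, 105, 105, 107, 108, 110, 111, 111, 107, 96, 85, 81, 84, 86, 86, 87, 87, 86, 85, 85, 85, 86, 84]
240 [77, 78, 80, 81, 81, 81, 78, 71, 62, 54, 52, 52, 55, 67, 84, 97, 102, 104, 105, 105, 106, 105, 105, 104, 104, 103, 100, 95, 86, 80, 81, 83, 82, 82, 82, 83, 82, 82, 82, 82, 82, 82]
250 [104, 105, 105, 104, 104, 103, 
[... 554 characters left out ...]
(270), np.int64(280)), (np.int64(366), np.int64(377))]
170 [(np.int64(271), np.int64(281)), (np.int64(366), np.int64(376))]
185 [(np.int64(272), np.int64(282)), (np.int64(366), np.int64(375))]
200 [(np.int64(263), np.int64(279)), (np.int64(365), np.int64(384))]
215 [(np.int64(263), np.int64(280)), (np.int64(365), np.int64(383))]
230 [(np.int64(273), np.int64(278)), (np.int64(364), np.int64(375))]
245 [(np.int64(267), np.int64(285)), (np.int64(366), np.int64(373))]
260 [(np.int64(274), np.int64(279)), (np.int64(368), np.int64(372))]
300 [67, 68, 69, 70, 71, 72, 73, 74, 75, 76, 77, 78, 79]
325 [67, 68, 69, 70, 71, 72, 73, 74, 75, 76, 77]
350 [67, 68, 69, 70, 71, 72, 73, 74, 75, 76, 77, 78, 79]
```

```bash
python3 - <<'E'
from h import *
w0=np.load("w0.npz"); z=.037
L=[onz(w0,(u+.0,v),z)[:2] for u,v in((279.5,125),(279.7,140),(280.5,155),(281.5,170),(282.5,185))]
R=[onz(w0,(u,v),z)[:2] for u,v in((366.5,125),(366.5,140),(365.5,155),(365.5,170),(365.5,185))]
LO=[onz(w0,(u,v),z)[:2] for u,v in((268.5,125),(269.5,140),(269.8,155),(270.5,170),(271.5,185))]
RO=[onz(w0,(u,v),z)[:2] for u,v in((378.5,125),(377.5,140),(377.3,155),(376.5,170),(375.5,185))]
def fit(P):
    P=np.array(P);vx,vy,x0,y0=cv2.fitLine(P.astype(np.float32),cv2.DIST_L2,0,0,.01).ravel()
    return np.arctan2(abs(vy),vx*np.sign(vy)),np.array([x0,y0])
fs=[fit(P) for P in(L,R,LO,RO)];print([(round(float(a),4),p.round(4)) for a,p in fs])
yaw=np.mean([a for a,_ in fs]);e=np.array([np.cos(yaw),np.sin(yaw)]);n=np.array([-e[1],e[0]])
print("yaw",yaw,"offsets",[round(float(n@p),4) for _,p in fs])
off=np.mean([n@p for _,p in fs])
lips=[e@onz(w0,(281,190),.038)[:2]-.100, e@onz(w0,(364.5,242),.038)[:2]-.030]
tips=[onz(w0,p,.03)[:2] for p in((269,287),(380,286))]
print("tips",[(round(float(e@p),4),round(float(n@p-off),4)) for p in tips])
print("end bar",[round(float(e@onz(w0,(323.5,v),zz)[:2]),4) for v,zz in((67,.036),(77.5,.036),(77.5,0))])
x0=np.mean([e@p+.043 for p in tips]);print("x0 est",lips,x0,"origin",x0*e+off*n)
t=vision.read_camera("top")
O=x0*e+off*n
D=lambda x,y,z:np.r_[O+x*e+y*n,z]
for q in((-43,79,30),(-43,-79,30),(237,70,36),(237,-70,36),(-4,62,36)): print(q,proj(t,D(*(np.array(q)/1e3))).round(1),proj(w0,D(*(np.array(q)/1e3))).round(1))
E
```

```text
[(1.7594, array([0.4098, 0.104 ], dtype=float32)), (1.7566, array([0.5154, 0.1221], dtype=float32)), (1.7446, array([0.3965, 0.1017], dtype=float32)), (1.7382, array([0.5292, 0.1244], dtype=float32))]
yaw 1.7496859 offsets [-0.4218, -0.5289, -0.4082, -0.5429]
tips [(-0.1533, 0.0794), (-0.1532, -0.0794)]
end bar [0.1296, 0.1184, 0.124]
x0 est [np.float64(-0.11388944139466246), np.float64(-0.11498543188569904)] -0.11026372008763513 origin [ 0.48748537 -0.0239035 ]
(-43, 79, 30) [329.8 319.3] [269.3 287. ]
(-43, -79, 30) [316.9 253.4] [379.7 286. ]
(237, 70, 36) [211.1 338.9] [263.4  70.3]
(237, -70, 36) [200.7 279.6] [382.1  69.1]
(-4, 62, 36) [312.2 315.5] [279.4 262.7]
```

Dock fit: flares come out at ±79.4 mm (79 expected), the end bar at 230, yaw 1.750, origin (0.4878, −0.0256). Caddy height and sizes also agree. Next I'll grasp, align with the lane and check.

```bash
cat >> h.py <<'E'
YAW=1.750;E=np.array([np.cos(YAW),np.sin(YAW)]);N=np.array([-E[1],E[0]]);O=-0.1115*E-0.4754*N
def D(x,y,z=0.): return np.r_[O+x*E+y*N,z]
def wf():
    o=get_obs();f=np.asarray(o["wrist_force"]);return np.array([f[:2]@E,f[:2]@N,f[2]])
E
python3 - <<'E'
from h import *
h=np.array([.5309,-.3386]);q=quat(1.908-np.pi/2)
print("dock org",O)
bot.reach([*h,.15],q);bot.servo_line([*h,.083],velocity=.1)
bot.dwell(.2);print("pre",wf())
hand.move_gripper(.0,40);print("w",get_obs()["gripper_width"],wf())
p=D(-.17-.045,0,.083)
bot.servo_line(p,quat(YAW-np.pi/2),velocity=.06)
bot.dwell(.3);o=get_obs();print(o["time_s"],o["position"],p,wf(),o["gripper_width"])
c=vision.read_camera("wrist");save(c,"w2");np.savez("w2.npz",view=c["view"],intrinsics=c["intrinsics"])
t=vision.read_camera("top");save(t,"t2")
E
```

```text
dock org [ 0.48766135 -0.02497626]
pre [0.73350878 0.22006968 0.02229872]
w 0.01334739600295523 [-0.60238178  0.26116214  0.91418165]
9.4583 [ 0.52598339 -0.23648602  0.08300575] [ 0.52598426 -0.23653324  0.083     ] [1.04908204 0.17890861 0.94041076] 0.013725029997849582
```

View pics/w2.png

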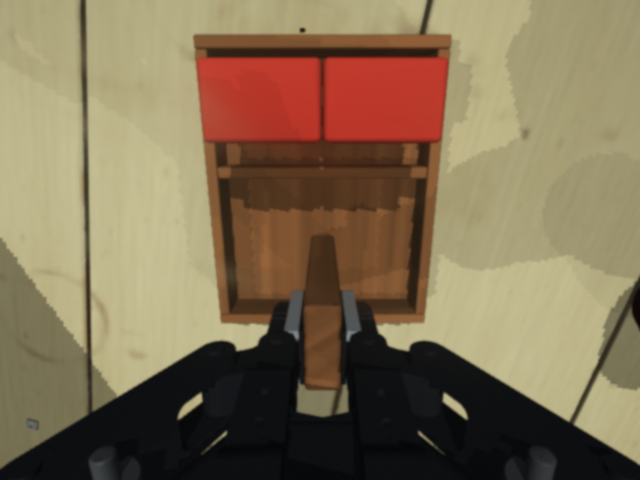

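Handle is held. Rim corners are at (195,35), (451,35), (424,322) and (221,322), so I'll check the caddy's pose in the dock frame.

```bash
python3 - <<'E'
from h import *
w=np.load("w2.npz")
P=[onz(w,p,.028)[:2]-O for p in((194.5,35),(451,35),(424.5,322),(221,322))]
print(np.round([(p@E,p@N) for p in P],4)); c=np.mean(P,0);d=P[0]+P[1]-P[2]-P[3]
print("ctr",c@E,c@N,"yawerr",np.arctan2(d@N,d@E))
E
```

```text
[[-0.0956  0.0587]
 [-0.0956 -0.0598]
 [-0.2443 -0.0603]
 [-0.2443  0.0591]]
ctr -0.16992922477193598 -0.0005842456249400121 yawerr 0.000349229196979037
```

Aligned to 0.6 mm and 0.3 mrad. Now sliding in with small steps, yielding laterally to the wrist force.

```bash
cat >> h.py <<'E'
def avg(n=6,dt=.01):
    a=[]
    for _ in range(n): bot.dwell(dt);a.append(wf())
    return np.mean(a,0)
def go(x,y,v): bot.servo_line(D(x-.045,y,.083),velocity=v)
E
python3 - <<'E'
from h import *
y=.0006; print("f0",avg())
go(-.125,y,.06)
x=-.125;f0=avg();print("drag",f0)
while x<.10-1e-9:
    x=min(x+.008,.10);go(x,y,.05);f=avg(3)
    print(round(x,3),f.round(1),round(y*1e3,2),round(get_obs()["ft_torque"][2],2))
    if abs(f[0])>16 or abs(f[1])>9: print("STOP");break
    if abs(f[1])>2: y+=np.clip(f[1]*.0001,-.0006,.0006)
print(get_obs()["time_s"],get_obs()["position"])
E
```

```text
f0 [ 1.17578115 -0.45742555  1.67215946]
drag [ 3.98414319e+00 -1.08850637e-04  3.45956954e+00]
-0.117 [ 1.7 -0.9  2.1] 0.6 -0.05
-0.109 [ 2.9 -1.2  2.3] 0.6 -0.1
-0.101 [ 3.2 -0.8  3.7] 0.6 -0.05
-0.093 [ 3.7 -0.9  3. ] 0.6 -0.1
-0.085 [ 3.  -1.5  2.7] 0.6 -0.03
-0.077 [ 3.5 -0.4  2.9] 0.6 -0.06
-0.069 [ 3.7 -1.4  2.3] 0.6 -0.03
-0.061 [ 3.3 -0.9  3. ] 0.6 -0.04
-0.053 [ 3.4 -0.6  2.5] 0.6 -0.02
-0.045 [ 3.4 -0.6  2.9] 0.6 -0.05
-0.037 [ 3.5 -1.5  2.7] 0.6 0.01
-0.029 [ 2.8 -0.7  2.3] 0.6 -0.01
-0.021 [ 3.4 -1.3  2.4] 0.6 0.0
-0.013 [ 3.2 -0.9  2.5] 0.6 -0.03
-0.005 [ 3.1 -0.5  2.4] 0.6 -0.01
0.003 [ 3.5 -0.9  2.4] 0.6 -0.02
0.011 [ 3.5 -0.7  2.7] 0.6 -0.04
0.019 [ 3.6 -0.7  2.1] 0.6 0.05
0.027 [ 4.1 -0.9  2.2] 0.6 -0.06
0.035 [ 4.  -0.8  1.6] 0.6 -0.02
0.043 [ 3.5 -0.2  2.2] 0.6 -0.1
0.051 [ 3.9 -0.6  2.3] 0.6 -0.05
0.059 [ 3.6 -0.4  2.1] 0.6 -0.05
0.067 [ 4.  -0.5  1.5] 0.6 -0.01
0.075 [ 3.7 -0.3  1.4] 0.6 0.01
0.083 [3.4 0.2 1.3] 0.6 -0.01
0.091 [ 3.5 -0.2  1.2] 0.6 -0.05
0.099 [ 2.8 -0.5  0.9] 0.6 0.01
0.1 [ 0.2 -0.5  0.9] 0.6 0.03
20.1667 [0.47723657 0.02900725 0.08298573]
```

```bash
python3 - <<'E'
from h import *
print(avg(5,.02)); bot.dwell(.3);print(avg(5,.02))
go(.104,.0006,.02)
for _ in range(6): print(wf().round(2),get_obs()["joint_vel"].round(3)[0]);bot.dwell(.04)
c=vision.read_camera("wrist");save(c,"w3");np.savez("w3.npz",view=c["view"],intrinsics=c["intrinsics"])
print(get_obs()["time_s"])
E
```

```text
[ 0.78897012 -0.37760122  0.49497806]
[ 0.82524255 -0.19631094  0.30658733]
[-1.47 -0.16  0.35] -0.002
[-0.33 -1.23 -1.06] -0.001
[-0.14 -0.38  0.83] -0.001
[ 1.34 -0.16  0.57] -0.002
[ 0.93 -0.83 -0.37] 0.0
[0.4  0.   0.44] -0.001
21.2833
```

View pics/w3.png

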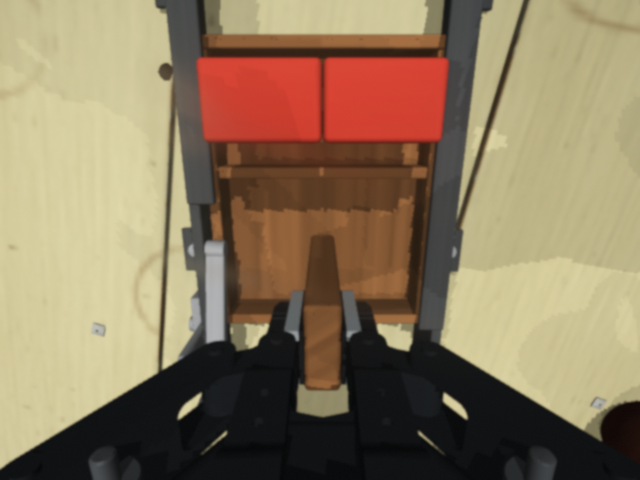

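The caddy is in the lane and the catch is riding on its left rim (tip at about (214,243)). I'll estimate c from the image as a prior, then move on gently toward the bumpers.

```bash
python3 - <<'E'
from h import *
w=np.load("w3.npz");p=onz(w,(214,242),.036)[:2]-O;print("tip",p@E,p@N,"c~",p@E-.062)
P=[onz(w,q,.028)[:2]-O for q in((203,35),(446,35))];print("front",[(q@E,q@N) for q in P])
y=.0006;x=.104
while x<.158-1e-9:
    st=.004 if x<.148 else .001
    x+=st;go(x,y,.02);f=avg(3)
    print(round(x,3),f.round(1))
    if f[0]<-7 or abs(f[1])>9: print("STOP");break
c=vision.read_camera("wrist");save(c,"w4");np.savez("w4.npz",view=c["view"],intrinsics=c["intrinsics"])
print(get_obs()["time_s"])
E
```

```text
tip 0.0811745921637167 0.05676389653266259 c~ 0.019174592163716697
front [(np.float64(0.17849162425868811), np.float64(0.05538687405862369)), (np.float64(0.17847561164747477), np.float64(-0.05680059688531448))]
0.108 [ 0.3  0.1 -0.1]
0.112 [ 0.8  0.  -0.2]
0.116 [ 1.2 -0.1 -0.6]
0.12 [ 0.5  0.6 -0.9]
0.124 [ 0.8 -0.1  0.1]
0.128 [ 1.4 -0.2 -0.5]
0.132 [ 1.1  0.  -0.7]
0.136 [ 1.1 -0.3 -1. ]
0.14 [ 1.6 -0.4 -0.9]
0.144 [ 1.3 -0.3 -1.5]
0.148 [ 1.7  0.2 -1.5]
0.149 [ 0.5  0.4 -1.4]
0.15 [-1.6  0.1 -1.6]
0.151 [-1.5 -0.1 -1.4]
0.152 [-1.   0.4 -1.4]
0.153 [-0.8 -0.  -1.4]
0.154 [-0.  -0.3 -1.9]
0.155 [-0.7  0.1 -1.7]
0.156 [-0.2 -0.8 -1.9]
0.157 [-3.1  0.3 -0.6]
0.158 [-10.2   1.6   2.8]
STOP
28.2083
```

View pics/w4.png

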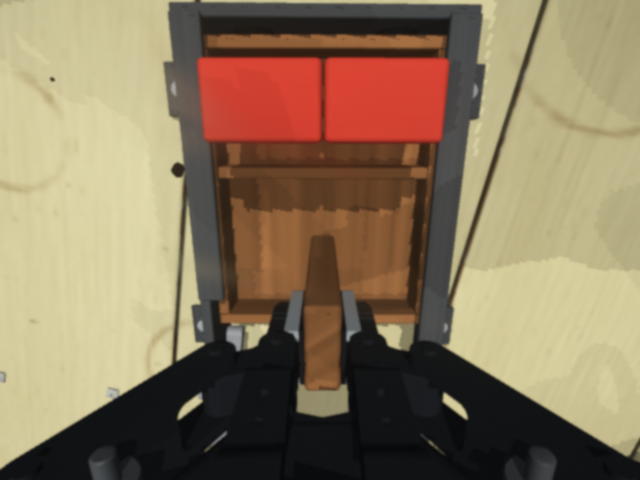

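Bumper contact showed at commanded x≈157, at roughly 7 N/mm. The catch tip at (234,328) is now just behind the rear wall, so it has dropped. Prior for c is about 19 mm, so bearing should come near x≈144. Now pulling back gently.

```bash
python3 - <<'E'
from h import *
y=.0006;x=.158
w=np.load("w4.npz");p=onz(w,(234,326),.012)[:2]-O;print("tip now",p@E,p@N)
go(.155,y,.015);x=.155;print("rel",avg(8))
drag=[]
while x>.122:
    near=x<.1475
    x-=.00025 if drag and drag[-1]>6 else (.0005 if near else .002)
    go(x,y,.01);f=avg(5 if near else 3)
    drag.append(f[0]); print(round(x*1e3,2),f.round(1))
    if f[0]>13.5: print("HELD");break
print(get_obs()["time_s"])
E
```

```text
tip now 0.07055399449164507 0.05709706304913372
rel [-1.63893146  0.45611541 -0.96750143]
153.0 [ 1.2 -0.7 -2.2]
151.0 [-0.4 -0.2 -1.6]
149.0 [-0.4 -0.6 -1.8]
147.0 [-0.8  0.1 -1.5]
146.5 [ 0.2  0.3 -2. ]
146.0 [ 0.8 -0.3 -2. ]
145.5 [ 0.5 -0.1 -2. ]
145.0 [ 0.7  0.2 -1.9]
144.5 [ 0.6  0.  -2.4]
144.0 [ 3.8 -0.5 -2.7]
143.5 [ 5.9 -0.4 -2.2]
143.0 [ 6.8 -0.2 -0.9]
142.75 [ 8.3 -0.  -0.6]
142.5 [ 8.5 -0.1 -0.1]
142.25 [9.6 0.2 0.5]
142.0 [9.5 0.2 1.2]
141.75 [9.6 0.7 2.5]
141.5 [10.   0.6  2.8]
141.25 [10.3  1.1  3.8]
141.0 [10.7  1.2  4.3]
140.75 [10.8  1.7  5.6]
140.5 [11.1  1.5  5.8]
140.25 [11.7  1.6  6.8]
140.0 [11.5  1.6  7.4]
139.75 [11.8  2.1  8.4]
139.5 [12.5  2.1  9.2]
139.25 [12.4  1.8  9.3]
139.0 [11.9  2.7 10.6]
138.75 [13.1  2.9 10.4]
138.5 [12.9  2.9 11.2]
138.25 [14.6  2.4 11.4]
HELD
38.0
```

The catch holds: bearing began at x≈144, as predicted. The rising z force suggests the caddy is pitching slightly in the pads. I'll bring the pull to about 15.5 N and hold, then unload and look.

```bash
python3 - <<'E'
from h import *
y=.0006;x=.13825
f=avg(15);print(f)
while f[0]<15.3 and x>.1345:
    x-=.00025;go(x,y,.01);f=avg(10);print(round(x*1e3,2),f.round(1))
for _ in range(4): print("hold",avg(15).round(1))
c=vision.read_camera("wrist");save(c,"w5")
c=vision.read_camera("scene")["frame"][160:420,280:460];cv2.imwrite("pics/s5.png",cv2.resize(np.ascontiguousarray(c[:,:,::-1]),None,fx=2.3,fy=2.3,interpolation=cv2.INTER_CUBIC))
print(get_obs()["time_s"],get_obs()["gripper_width"])
E
python3 - <<'E'
import cv2,numpy as np
a=cv2.imread("pics/w5.png");b=cv2.imread("pics/s5.png")
a=cv2.resize(a[:, 150:500],(380,521));b=cv2.resize(b,(361,521));cv2.imwrite("pics/c5.png",np.hstack([a,b]))
E
```

```text
[14.68955434  3.05699675 11.47142348]
138.0 [16.5  2.8 11.3]
hold [16.4  2.7 11.4]
hold [16.4  2.8 11.5]
hold [16.5  2.9 11.4]
hold [16.4  2.8 11.8]
39.0583 0.013448845793108987
```

View pics/c5.png

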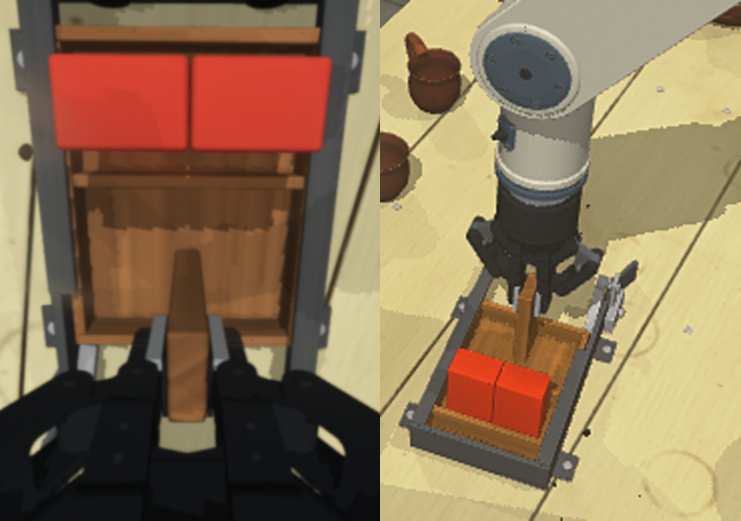

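The caddy is held at 16.4 N for over 0.6 s. The catch is behind the rear wall (left panel, at about (88,360)) and the tray sits in the rail. Now unloading forward, releasing and retreating.

```bash
python3 - <<'E'
from h import *
y=.0006;x=.138
while x<.150:
    x+=.001;go(x,y,.02);f=avg(4);print(round(x*1e3,1),f.round(1))
    if f[0]<-3 or (x>.146 and abs(f[0])<2.5): break
hand.move_gripper(.05);print("open",get_obs()["gripper_width"],avg(8))
p=get_obs()["position"]
bot.servo_line([p[0],p[1],.30],velocity=.12);bot.dwell(.3)
bot.servo_line(D(-.04,0,.36),velocity=.25);bot.dwell(.4)
c=vision.read_camera("wrist");save(c,"w6");np.savez("w6.npz",view=c["view"],intrinsics=c["intrinsics"])
im=c["frame"][0:340,150:520];cv2.imwrite("pics/c6.png",cv2.resize(np.ascontiguousarray(im[:,:,::-1]),None,fx=1.7,fy=1.7))
print(get_obs()["time_s"])
E
```

```text
139.0 [10.8  2.5 10.6]
140.0 [6.2 2.1 8.4]
141.0 [3.4 1.5 7.3]
142.0 [1.5 1.7 6.5]
143.0 [0.3 1.3 5.6]
144.0 [-1.1 -0.2  1.2]
145.0 [-1.8 -0.9 -1.4]
146.0 [-1.1 -0.1 -1.8]
open 0.05008852688870299 [-0.26378097 -0.06816198 -0.15028685]
45.3083
```

View pics/c6.png

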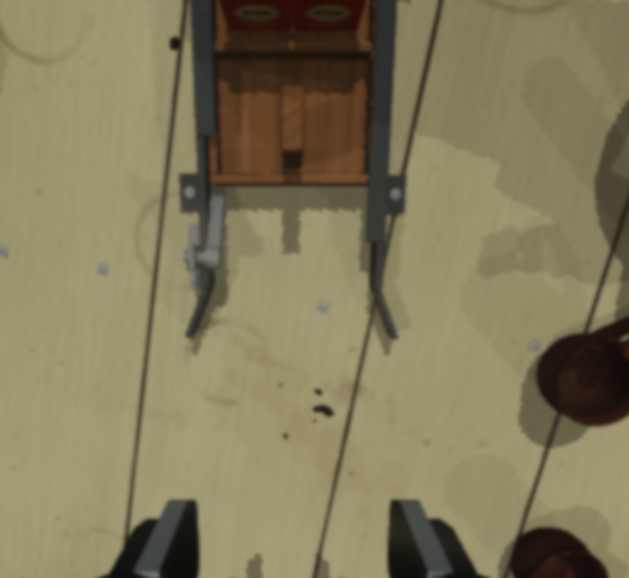

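The catch bar lies at (208,255)→(217,195), its tip right behind the rear wall (y≈183). One numeric check, then I hand in.

```bash
python3 - <<'E'
from h import *
from workcell import hand_in
w=np.load("w6.npz");q=lambda u,v:(150+u/1.7,v/1.7)
a,b=[onz(w,q(*p),.028)[:2]-O for p in((209,184),(370,184))]
print("rear edge dock",a@E,a@N,b@E,b@N,"centre x",(a@E+b@E)/2+.075)
t=onz(w,q(217,194),.012)[:2]-O;print("tip",t@E,t@N)
hand_in()
E
```

```text
rear edge dock 0.07040213834866102 0.06077093620574458 0.07049950483576284 -0.05624697159526612 centre x 0.14545082159221193
tip 0.06462801782549767 0.057144209425233655
the job is handed in; nothing more can be done
```

The caddy is docked with the catch down behind its rear wall, and the job was handed in at about 45 s. No verdict was reported.

- **Docking:** I gripped the handle, lined the caddy up with the lane (0.6 mm and under 1 mrad off) and slid it in boxes first. The catch was seen riding on the rim, then dropped behind the rear wall. I went on until the bumpers touched at about 10 N.
- **Catch position:** the wrist picture put the clamp offset at about 19 mm. When I pulled back, the catch began to bear at dock x ≈ 144, which agrees.
- **Pull test:** I held a steady 16.4 N at the wrist for more than half a second.
- **Final picture:** the caddy's centre is at dock x ≈ 145.5 mm. The catch tip is about 6 mm behind the rear wall at the height of a lowered catch. The gripper is clear of everything, and I saw no contact with the rail or bystanders.

**Not certain:**
- **Load on the catch:** sliding drag could not be read cleanly, because forces could only be read after each stop. I estimate the catch itself took roughly 10–15 N, so the "13 N above drag" target is only approximate.
- **Pitch during the pull:** the upward wrist force rose by about 13 N, so the caddy probably pitched slightly in the pads. This went away when I unloaded, and the caddy looks flat in the lane in the final picture.

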